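# Third hand for a door pull

## Task

This electronics case is getting a pull handle, and I need a third hand for the nuts. First push the open door of the case shut until it clicks home into its roller catch; then take the silver pull handle that stands on the bench, slip the two holes of its flange over the two studs on the door and press the flange flat against the door with a steady push of about 13 newtons (8 to 18 is fine; hard shoves would dent the door). Keep that push up for at least three seconds and finish like that, still gripping and pressing the handle, so that I can run the nuts on; leave everything else on the bench alone.

Things in the scene. Friction and masses are not known exactly. Their poses are not given: they have to be found in the camera images.
- case: Grey sheet-metal electronics case, fixed, 140 deep (x) x 220 wide (y) x 110 mm high, its front (-x side) closed by a blue door 4 mm thick, hinged upright at the right (-y) front edge. The door reaches 207 mm from the hinge and from 7 to 109 mm above the bench. Origin: centre of the underside; x points from the front into the case, y to its left, z up.
- case_door (a joint): Angle of the door (rad); 0: shut, resting on the catch; grows as it swings open to the front. Closing, a sprung roller resists from about 0.06 rad (some 8 N at the free edge) and snaps over at about 0.025 rad; it then pulls the door in to within 0.006 rad of 0, onto a soft rubber gasket, and keeps it there. Pushed farther in, the door gives on the gasket, to about -0.038 rad.
- case_door_hinge (a point): Point on the door's hinge axis, 58 mm above the bench. Its axes turn with the door: y runs along the door from the hinge to the free edge, x points through the door to the inside, z up.
- door_push (a point): Point on the outer face of the door, 17 mm from its free edge, 190 mm from the hinge, 58 mm above the bench: a good place to push it shut. Axes as for case_door_hinge.
- door_mount (a point): Point on the door's outer face midway between the studs, 106 mm from the hinge, 58 mm above the bench; axes as case_door_hinge. The studs are round steel, 6 mm in diameter, 34 mm to either side of it along y, and stand 16 mm out toward -x. With the door shut, a push here moves it in on the gasket: about 1 mm at 13 N, 2 mm at 18 N.
- pull: Silver cast pull handle, about 0.16 kg, upright on the bench. Flange 96 wide (y) x 56 high (z) x 6 mm; from the middle of its front a web 12 mm thick (y), 52 high runs 52 mm out along -x to a finger lip 30 mm wide, 12 thick, 54 high. Origin: back face of the flange (faces +x), lower edge, midway. Two through holes, 11 mm wide, 34 mm either side of the middle, 28 mm above the lower edge.
- pull_back (a point): Centre of the flat back face of the flange, midway between the two holes, 28 mm above the lower edge; axes as pull. Mounted, it lies on door_mount with the axes of both parallel.
- pull_grip (a point): Where to pinch the web across its 12 mm (closing along the handle's y) from above: 32 mm in front of the back face, 38 mm above the lower edge, 14 mm below the top of the web.
- nut_tray: Loose blue plastic tray, 75 x 110 x 18 mm, with nuts and washers; leave alone.
- screwdriver_red: Loose red screwdriver lying on the bench, 190 mm long; leave alone.
- multimeter: Loose yellow and black multimeter, 135 x 68 x 34 mm, lying on the bench; leave alone.
- mug: Loose blue and white mug, 92 mm high; leave alone.

How it is judged:
By the outcome, as a careful person would: the job done as asked, in the order asked, and still so for the second after the job is handed in, while the arm keeps its last pose, push and grip.
It also fails if it takes over 72 s, if anything falls off the work surface, if the arm or the gripper's body presses on something with over 40 N, if the wrist force passes 120 N, or if a joint passes its speed limit or range.

## Robot

A 6-joint arm with a two-finger parallel gripper is mounted at the origin on a cart in front of the work surface, level with it; the furniture and walls round the work are solid. World frame = base frame: x ahead of the robot, y to its left, z up, the work surface at z = 0. Lengths are in m, angles in rad, forces in N, time in s.
With the tool pointing down it reaches from about 0.4 to 0.925 m from the base axis. Payload 3.4 kg.
Tool frame: the origin (TCP) lies midway between the tips of the shut fingers; the grasp point (between the pads) lies 19 mm behind it; z points along the fingers, y is the line along which they close (so a half turn about z gives the same grasp; the last joint's range is limited). The gripper opens to 85 mm and grips with 20 to 120 N. Pads are 22 mm wide; open, the fingers measure 114 mm over their backs; the gripper's body (76 mm by 85 mm) begins 54 mm behind the grasp point. The pads swing forward as they close: fully open they stand 13 mm farther back than shut.
Start: joints at [1.071, 0.307, 1.506, -0, 1.328, -0.073], TCP at [0.238, 0.523, 0.231] pointing down, gripper open.
Joint ranges: [-3.12, 3.12], [-1.05, 2.28], [0.14, 2.33], [-1.42, 4.57], [0.1, 2.73], [-2.68, 2.68]. Speed limits (rad/s): [2.57, 2.57, 3.14, 3.14, 3.14, 3.14].

## Interface

Orientations are given as a rotation vector (axis times angle).
In Python, from station import ctrl gives the robot as it stands. The module is installed in compiled form; this text tells all that it offers.
- The arm moves only by the tool servo_tool, never from a script. Its argument "steps" is a list that holds one entry, the list of rows, each a list of 5 numbers: the shift along the tool's x, y, z in m, then the turn about the tool's z in degrees, then the finger opening in m, from 0 to 0.0854. A call has exactly 5 rows; each row shifts and turns the commanded pose from where the row before left it, along the tool's axes as they then stand; what a row does not reach is not made up. A row lasts 1/8 s, in which the tool goes at most 62.5 mm and 10.7 degrees, less where a joint would pass 70% of its speed; a pose out of reach is approached as far as the arm can. A call with a gripper value outside its range is refused whole. The fingers move at their own pace and stop on an object; "squeeze" is the grip in N (left out, the last holds). Time passes only in rows, so rows that do not move let the fingers close, or fill a call up. It gives the time, the measured TCP pose, the force, the opening and the grip force at its end, in the units of the state.
- ctrl.sense(): the state, without advancing time (a new reading comes with each control period).
- ctrl.read_camera(name): name is "scene" or "top"; returns a dict with "img" (480x640x3 uint8, red, green, blue), "z_map" (480x640 float32, m along the optical axis (not along the pixel's ray), 0 where there is no reading), "fovy" (degrees; the focal length in pixels is half the picture's height over the tangent of half this angle, whatever the lens; pixels are square), "cx", "cy" (the principal point, pixels), "R" (3x3) and "t" (3): a world point X has camera coordinates R X + t. Camera axes: x right, y down, z forward; pixel columns grow to the right and rows downward; lengths in m; the calibration is good to about 2 mm. A picture is of the moment at which its call begins.
- ctrl.finish_job(): hands the job in; it is judged then, once.
Trained networks look in a picture, given as the dict that the camera call returned (one of the last four; its "shot" number tells which), for a name from the list of things; names that differ only in an ending like _2 or _b are one class to them, and where a whole thing is asked for, a point or a joint stands for the part that bears it (a point fixed in the world has none). Each returns a list of dicts, best first, with "confidence" (0 to 1); they miss things now and then, are a little off and sometimes report something else, mostly with a low value. They report only what shows in the picture. A call takes as long as a camera call.
- ctrl.recognise(picture, query): "location" ([x, y, z] in m, in world coordinates, good to about 4 mm: the middle of the surface that is visible of it).
- ctrl.trace(picture, query): "mask" (480x640 bool, what is visible of it).
The state is a dict: "t": time; "q": joint angles; "joint_vel": joint speeds; "joint_torque": joint torques, N m; "position": TCP position; "eef_rot": TCP orientation; "wrist_force": force on the tool from outside, world axes, zero at the start; "moment": the same for the moment, N m; "gripper_width": opening from 0.0 (shut) to 1.0 (fully open); "grasp_force": force on a finger pad.
Only numpy, scipy, OpenCV 4.12 (cv2) and the standard library are available. Lean on these libraries where they do the work, as an engineer would, in place of code of your own. Each camera call takes 0.05 s, during which the arm holds its last target. There are 200 camera calls.

## Working session

There is one attempt and no reset: what is moved stays moved. The work goes in short steps, Python scripts to look and compute and a tool call to move; the robot and the scene stay as the last step left them, time stands still between calls to the robot, and variables do not carry over. Pictures are saved under pics/ and viewed, at most 10 in all, crops included, and the job is handed in when it is done.

Besides the shell and the picture viewer there is one more tool, called after "Emit:" in YAML: its name, and indented under it one key for each argument. servo_tool: Moves the arm, as the interface text tells. Its arguments: {"type":"object","properties":{"steps":{"type":"array"},"squeeze":{"type":"number"}},"required":["steps"]}

```bash
mkdir -p pics; cat > h.py <<'E'
import numpy as np, cv2
from station import ctrl
from scipy.spatial.transform import Rotation as Ro
def cloud(p):
    z=p["z_map"]; f=240/np.tan(np.radians(p["fovy"])/2)
    v,u=np.mgrid[0:480,0:640]
    c=np.stack([(u-p["cx"])/f*z,(v-p["cy"])/f*z,z],-1)
    return (c-p["t"])@p["R"], z>0
def save(p,n): cv2.imwrite("pics/"+n,p["img"][...,::-1])
E
python3 - <<'E'
from h import *
np.set_printoptions(precision=4,suppress=True)
s=ctrl.sense(); print(s)
for n in("scene","top"):
    p=ctrl.read_camera(n); save(p,n+"0.png"); np.savez(n+"0.npz",**{k:p[k] for k in p})
    print(n,p["R"],p["t"],p["fovy"])
    W,ok=cloud(p)
    for q in("case","case_door","pull","nut_tray","screwdriver_red","multimeter","mug","door_mount","door_push","pull_grip","case_door_hinge","pull_back"):
        r=ctrl.recognise(p,q); print(n,q,[(np.round(x["location"],3),round(x["confidence"],2)) for x in r[:2]])
E
```

```text
{'t': 0.0, 'q': array([ 1.0705,  0.3075,  1.5076, -0.    ,  1.3284, -0.0735]), 'joint_vel': array([ 0.0009,  0.0002,  0.    ,  0.0023, -0.0002, -0.0005]), 'joint_torque': array([  0.0012, -45.7559, -25.1913,  -0.0002,   0.0135,  -0.    ]), 'position': array([0.2377, 0.5228, 0.2304]), 'eef_rot': array([-0.6652, -3.0698,  0.0031]), 'wrist_force': array([ 0.3824,  0.8124, -0.5524]), 'moment': array([-0.0464, -0.0355, -0.0134]), 'grasp_force': 0.0, 'gripper_width': 1.0024227631118663}
scene [[ 0.6547 -0.7559  0.0019]
 [-0.4903 -0.4267 -0.7599]
 [ 0.5752  0.4966 -0.65  ]] [-0.4044  0.2859  0.9961] 53.19433118097236
scene case [(array([ 0.641, -0.257,  0.102]), 0.81)]
scene case_door [(array([ 0.572, -0.241,  0.061]), 0.91), (array([0.564, 0.221, 0.058]), 0.42)]
scene pull [(array([0.533, 0.019, 0.032]), 0.59)]
scene nut_tray [(array([ 0.397, -0.405,  0.   ]), 0.7)]
scene screwdriver_red [(array([ 0.36 , -0.052,  0.018]), 0.71)]
scene multimeter [(array([0.399, 0.213, 0.024]), 0.8)]
scene mug [(array([0.564, 0.221, 0.059]), 0.7)]
scene door_mount [(array([ 0.574, -0.239,  0.062]), 0.9)]
sc
[... 473 characters left out ...]
ay([ 0.572, -0.233,  0.074]), 0.79), (array([0.536, 0.028, 0.052]), 0.74)]
top pull [(array([0.532, 0.024, 0.052]), 0.92)]
top nut_tray [(array([ 0.397, -0.407,  0.006]), 0.66)]
top screwdriver_red [(array([ 0.359, -0.047,  0.02 ]), 0.82)]
top multimeter [(array([0.415, 0.22 , 0.024]), 0.96)]
top mug [(array([ 0.574, -0.23 ,  0.074]), 0.73), (array([0.581, 0.234, 0.042]), 0.64)]
top door_mount [(array([ 0.575, -0.233,  0.072]), 0.59)]
top door_push [(array([ 0.572, -0.227,  0.076]), 0.72)]
top pull_grip [(array([0.538, 0.027, 0.049]), 0.89), (array([0.582, 0.234, 0.042]), 0.63)]
top case_door_hinge [(array([ 0.577, -0.229,  0.072]), 0.97)]
top pull_back [(array([0.536, 0.028, 0.049]), 0.74)]
```

View pics/scene0.png

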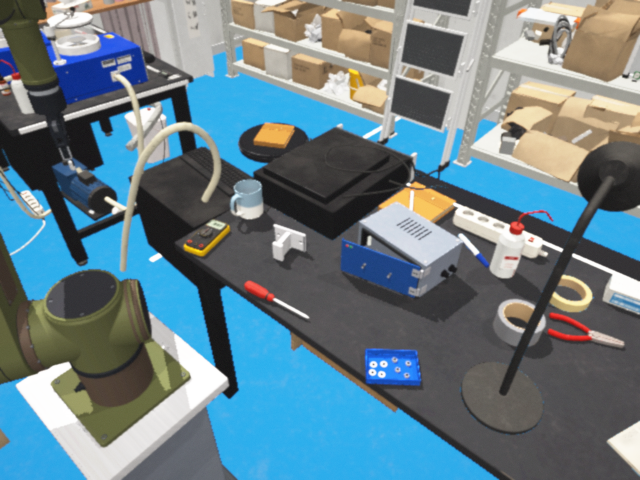

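View pics/top0.png

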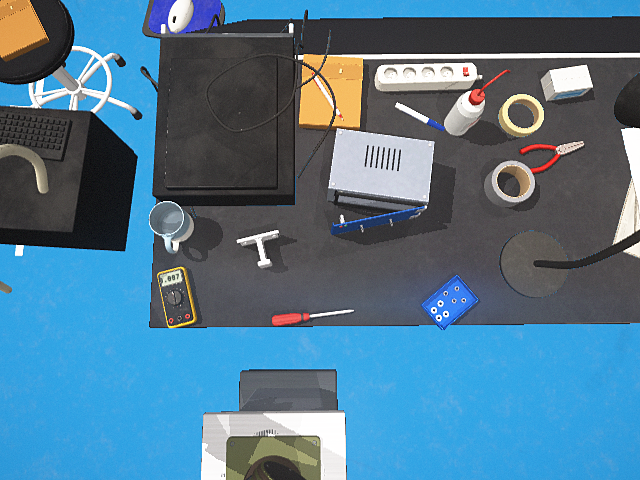

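The scene picture shows the door ajar at (380,268) and the pull at (289,242). In the top picture the door is at (378,222), with its free edge to the left at (333,232). The pull is at (260,245), its flange away from the robot and its lip toward it. Next I measure the poses.

```bash
python3 - <<'E'
from h import *
np.set_printoptions(precision=4,suppress=True)
P={}
for n in("top","scene"):
    p=ctrl.read_camera(n); W,ok=cloud(p); P[n]=(p,W,ok)
    for q in("case","case_door","pull"):
        r=ctrl.trace(p,q)
        if not r: print(n,q,"none");continue
        m=r[0]["mask"]&ok; X=W[m]; print(n,q,round(r[0]["confidence"],2),m.sum(),np.percentile(X,[1,50,99],axis=0).tolist())
        np.save(f"{n}_{q}.npy",X)
        if q=="case":
            T=X[(X[:,2]>.103)&(X[:,2]<.118)]
            print(" topz",np.median(T[:,2])); print(" rect",cv2.minAreaRect(T[:,:2].astype(np.float32)*1000))
        if q=="case_door":
            for lo,hi in((.02,.1),(.1,.115)):
                T=X[(X[:,2]>lo)&(X[:,2]<hi)]
                if len(T)<10: continue
                l=cv2.fitLine(T[:,:2].astype(np.float32),cv2.DIST_HUBER,0,.001,.001).ravel()
                s=(T[:,:2]-l[2:])@l[:2]; print(" line",lo,len(T),l,"ends",l[2:]+l[:2]*s.min(),l[2:]+l[:2]*s.max(), "ang",np.degrees(np.arctan2(l[1],l[0])))
        if q=="pull":
            T=X[(X[:,2]>.046)&(X[:,2]<.062)]; print(" topz",np.median(T[:,2]),len(T))
            print(" rect",cv2.minAreaRect(T[:,:2].astype(np.float32)*1000)); np.save(f"{n}_pulltop.npy",T)
            for a,b in ((.046,.062),):
                import matplotlib if False else None
E
true
```

```text
File "<stdin>", line 24
    import matplotlib if False else None
                      ^^
SyntaxError: invalid syntax
```

```bash
python3 - <<'E'
from h import *
from scipy.spatial import cKDTree
from scipy.optimize import minimize
np.set_printoptions(precision=4,suppress=True)
def line(T,t):
    l=cv2.fitLine(T[:,:2].astype(np.float32),cv2.DIST_HUBER,0,.001,.001).ravel()
    s=(T[:,:2]-l[2:])@l[:2]; print("  line",t,len(T),"ends",l[2:]+l[:2]*s.min(),l[2:]+l[:2]*s.max(),"ang",np.degrees(np.arctan2(l[1],l[0])))
def box(x0,x1,y0,y1,d=.001):
    a,b=np.meshgrid(np.arange(x0+d/2,x1,d),np.arange(y0+d/2,y1,d)); return np.c_[a.ravel(),b.ravel()]
for n in("top","scene"):
    p=ctrl.read_camera(n); W,ok=cloud(p)
    for q in("case","case_door","pull"):
        r=ctrl.trace(p,q)
        if not r: print(n,q,"none");continue
        m=r[0]["mask"]&ok; X=W[m]; print(n,q,round(r[0]["confidence"],2),m.sum(),np.percentile(X,[1,50,99],axis=0).tolist())
        if q=="case":
            T=X[(X[:,2]>.103)&(X[:,2]<.118)]
            print("  topz",np.median(T[:,2]),"rect",cv2.minAreaRect(T[:,:2].astype(np.float32)*1000))
            for xy in cv2.boxPoints(cv2.minAreaRect(T[:,:2].astype(np.float32)*1000)): print("   ",xy)
        if q=="case_door":
            line(X[(X[:,2]>.02)&(X[:,2]<.1)],"face"); line(X[(X[:,2]>.105)&(X[:,2]<.113)],"edge")
        if q=="pull":
            T=X[(X[:,2]>.046)&(X[:,2]<.062)][:,:2]; kt=cKDTree(T)
            for L in (.052,.058):
                M=np.r_[box(-.006,0,-.048,.048),box(-L,-.006,-.006,.006),box(-L-.012,-L,-.015,.015)]; km=cKDTree(M)
                def f(v):
                    c,s=np.cos(v[2]),np.sin(v[2]); R=np.array([[c,-s],[s,c]]); 
                    a=km.query((T-v[:2])@R)[0]; b=kt.query(M@R.T+v[:2])[0]
                    return 1e3*(np.minimum(a,.01).mean()+np.minimum(b,.01).mean())
                best=min((minimize(f,[.56,.02,y],method="Nelder-Mead",options=dict(initial_simplex=np.array([.56,.02,y])+np.r_[np.zeros((1,3)),np.diag([.02,.02,.3])])) for y in(-.3,0,.3)),key=lambda o:o.fun)
                print("  pull",L,len(T),best.x,np.degrees(best.x[2]),best.fun)
E
```

```text
top case 0.76 8554 [[0.5571241872927655, -0.35277133144227324, -0.00041832114320412004], [0.6631577069437636, -0.23938944648344015, 0.10933162886127495], [0.767880316207035, -0.13272004894564118, 0.11391154617587691]]
  topz 0.11004362116492103 rect ((652.2753295898438, -238.83277893066406), (219.8697509765625, 223.4697265625), 81.25566101074219)
    [ 525.1263 -330.5033]
    [ 745.9985 -364.4764]
    [ 779.4244 -147.1623]
    [ 558.5522 -113.1891]
top case_door 0.87 960 [[0.5545735636217609, -0.336107517397138, -0.0005353308552919911], [0.5745369407870542, -0.2313722656171105, 0.07065211822264572], [0.5970987819310825, -0.13508866143890816, 0.11144449015972023]]
  line face 625 ends [ 0.5538 -0.1355] [ 0.5957 -0.3406] ang -78.45812
  line edge 189 ends [ 0.5553 -0.1357] [ 0.5958 -0.3346] ang -78.48062
top pull 0.56 592 [[0.47735668634946404, -0.010537949071404632, -0.002204593229886812], [0.5338640291036212, 0.024480965143455817, 0.0505484601431103], [0.5634175566291156, 0.07643877363403519, 0.058288491389897445]]
  pull 0.052 337 [0.5457 0.0329 0.2262] 12.959100959604946 1.73030255
[... 576 characters left out ...]
459576805, -0.33728579676764286, 0.006519311962682547], [0.5732449201206226, -0.2400564527513025, 0.062207742951668976], [0.5947834576117114, -0.13561172723610615, 0.10982379284720069]]
  line face 1938 ends [ 0.5514 -0.1339] [ 0.5934 -0.341 ] ang -78.52893
  line edge 164 ends [ 0.5523 -0.1358] [ 0.5911 -0.332 ] ang -78.801765
scene pull 0.63 760 [[0.47376416675207045, -0.01237232530748992, 0.001637825049157181], [0.5307426554946855, 0.02174929283013853, 0.035782827304186304], [0.5549212869583919, 0.07951376196041628, 0.05823136295979609]]
  pull 0.052 253 [0.5416 0.0335 0.2412] 13.81873921681194 2.2632726902143583
  pull 0.058 253 [0.5429 0.0347 0.2577] 14.764706851796596 1.872287704397766
```

```bash
cat >> h.py <<'E'
def st():
    s=ctrl.sense(); R=Ro.from_rotvec(s["eef_rot"]).as_matrix(); return s,R
def go(x,y,z,yaw):  # yaw (deg) of tool x axis wanted, mod 180 ; print deltas in present tool axes
    s,R=st(); d=R.T@(np.array([x,y,z])-s["position"])
    cur=np.degrees(np.arctan2(R[1,0],R[0,0])); e=(yaw-cur+90)%180-90
    print("t",round(s["t"],2),"pos",s["position"],"toolx yaw",round(cur,2),"q",s["q"],"F",s["wrist_force"],"w",s["gripper_width"],"g",s["grasp_force"])
    print("delta mm tool",np.round(d*1000,1),"turn about tool z deg",round(-e,2),"tilt z",R[:,2])
E
python3 - <<'E'
from h import *
from scipy.spatial import cKDTree
from scipy.optimize import minimize
np.set_printoptions(precision=4,suppress=True)
a=np.load("top0.npz"); 
for n in("top","scene"):
    p=np.load(n+"0.npz"); W,ok=cloud(p)
    T=W[ok&(abs(W[...,2]-.110)<.004)&(abs(W[...,0]-.66)<.13)&(abs(W[...,1]+.24)<.16)]; im=None
    T=T[:,:2]; kt=cKDTree(T)
    g=np.stack(np.meshgrid(np.arange(-.0695,.07,.002),np.arange(-.1095,.11,.002)),-1).reshape(-1,2); km=cKDTree(g)
    def f(v):
        c,s=np.cos(v[2]),np.sin(v[2]);R=np.array([[c,-s],[s,c]])
        return 1e3*(np.minimum(km.query((T-v[:2])@R)[0],.006).mean()+np.minimum(kt.query(g@R.T+v[:2])[0],.006).mean())
    o=minimize(f,[.665,-.24,-.11],method="Nelder-Mead",options=dict(initial_simplex=np.array([.665,-.24,-.11])+np.r_[np.zeros((1,3)),np.diag([.01,.01,.1])]))
    c,s=np.cos(o.x[2]),np.sin(o.x[2]);R=np.array([[c,-s],[s,c]])
    print(n,len(T),o.x,np.degrees(o.x[2]),o.fun,"right front",R@[-.07,-.11]+o.x[:2],"left front",R@[-.07,.11]+o.x[:2])
go(.517,-.160,.20,11.5)
E
```

```text
top 6286 [ 0.6921 -0.2439 -0.1494] -8.561634578370091 1.932585483912045 right front [ 0.6065 -0.3422] left front [ 0.6392 -0.1247]
scene 3392 [ 0.6889 -0.2441 -0.1531] -8.770255436525947 2.5108358854631283 right front [ 0.6029 -0.3421] left front [ 0.6365 -0.1247]
t 1.7 pos [0.238  0.5235 0.2313] toolx yaw 155.55 q [ 1.0705  0.3068  1.5064  0.      1.3284 -0.0735] F [-0.665  -0.2295  0.0475] w 1.0050084825438916 g 0.0
delta mm tool [-536.8 -506.7   31.3] turn about tool z deg -35.95 tilt z [ 0.  0. -1.]
```

Emit:
servo_tool:
  steps:
    - [[0,0,0,-9,0],[0,0,0,-9,0],[0,0,0,-9,0],[0,0,0,-9,0],[-0.06,0,0,0,0]]
  squeeze: 60

```text
t: 2.33
position: [0.2936, 0.535, 0.2316]
eef_rot: [0.325, -3.122, 0.001]
wrist_force: [0.1, 1.1, 0.1]
gripper_width: -0.002
grasp_force: 0.0
```

Emit:
servo_tool:
  steps:
    - [[-0.05,-0.03,0,0,0],[-0.05,-0.035,0,0,0],[-0.04,-0.04,0,0,0],[-0.02,-0.05,0,0,0],[-0.01,-0.05,0,0,0]]

```text
t: 2.95
position: [0.5062, 0.3672, 0.2309]
eef_rot: [-0.315, 3.125, -0.0]
wrist_force: [-0.8, -0.6, -0.1]
gripper_width: -0.003
grasp_force: 0.0
```

```bash
python3 -c "
from h import *
np.set_printoptions(precision=4,suppress=True)
go(.517,-.160,.20,11.5)"
```

```text
t 2.95 pos [0.5062 0.3672 0.2309] toolx yaw -168.49 q [ 0.5602  0.3769  1.3975 -0.0003  1.3668 -1.2115] F [-0.8223 -0.6366 -0.0837] w -0.0030935472096853835 g 0.0
delta mm tool [  94.7 -518.7   31. ] turn about tool z deg 0.01 tilt z [ 0.0004 -0.0001 -1.    ]
```

Emit:
servo_tool:
  steps:
    - [[0.01,-0.055,0,0,0],[0.01,-0.055,0,0,0],[0.01,-0.055,0,0,0],[0.01,-0.055,0,0,0],[0.01,-0.055,0,0,0]]

```text
t: 3.58
position: [0.5104, 0.0874, 0.2315]
eef_rot: [-0.316, 3.125, -0.0]
wrist_force: [0.4, -0.6, 0.9]
gripper_width: 0.004
grasp_force: 0.0
```

Emit:
servo_tool:
  steps:
    - [[0.01,-0.055,0,0,0],[0.01,-0.055,0,0,0],[0.01,-0.055,0.02,0,0],[0.01,-0.055,0.03,0,0],[0.005,-0.024,0.03,0,0]]

```text
t: 4.2
position: [0.5157, -0.1613, 0.1514]
eef_rot: [-0.312, 3.124, -0.003]
wrist_force: [1.4, -0.0, -0.2]
gripper_width: 0.001
grasp_force: 0.0
```

```bash
python3 -c "
from h import *
np.set_printoptions(precision=4,suppress=True)
go(.517,-.160,.055,11.5)"
```

```text
t 4.2 pos [ 0.5157 -0.1613  0.1514] toolx yaw -168.6 q [-0.3809  0.3327  1.6913 -0.0007  1.1152 -2.1503] F [ 1.4125 -0.0291 -0.2462] w 0.001264406707574323 g 0.0
delta mm tool [-1.3  1.2 96.4] turn about tool z deg -0.1 tilt z [ 0.002  -0.0015 -1.    ]
```

Emit:
servo_tool:
  steps:
    - [[0,0,0.05,0,0],[0,0,0.045,0,0],[0,0,0,0,0],[-0.01,0,0,0,0],[-0.01,0,0,0,0]]

```text
t: 4.82
position: [0.5377, -0.1545, 0.0591]
eef_rot: [-0.316, 3.121, -0.003]
wrist_force: [-0.3, -0.2, -0.1]
gripper_width: 0.004
grasp_force: 0.0
```

Emit:
servo_tool:
  steps:
    - [[-0.01,0,0,1.5,0],[-0.01,0,0,3,0],[-0.01,0,0,3,0],[-0.01,0,0,3,0],[-0.01,0,0,3,0]]

```text
t: 5.45
position: [0.5858, -0.1479, 0.0578]
eef_rot: [0.057, 3.139, -0.001]
wrist_force: [0.1, -0.3, 0.3]
gripper_width: 0.001
grasp_force: 0.0
```

```bash
python3 -c "
from h import *
np.set_printoptions(precision=4,suppress=True)
go(.613,-.151,.055,-8.6)
for n in ('scene','top'):
  p=ctrl.read_camera(n); save(p,n+'1.png')
  r=ctrl.trace(p,'case_door'); W,ok=cloud(p)
  if r:
    X=W[r[0]['mask']&ok]; T=X[(X[:,2]>.02)&(X[:,2]<.1)]
    l=cv2.fitLine(T[:,:2].astype(np.float32),cv2.DIST_HUBER,0,.001,.001).ravel(); s=(T[:,:2]-l[2:])@l[:2]
    print(n,len(T),l[2:]+l[:2]*s.min(),l[2:]+l[:2]*s.max(),np.degrees(np.arctan(l[0]/l[1])))
"
```

```text
t 5.45 pos [ 0.5858 -0.1479  0.0578] toolx yaw 177.93 q [-0.3173  0.5171  1.6529  0.      0.9697 -1.852 ] F [ 0.0527 -0.3177  0.2639] w 0.001001244888527735 g 0.0
delta mm tool [-27.2  -2.1   2.9] turn about tool z deg 6.53 tilt z [ 0.0018 -0.0005 -1.    ]
scene 1547 [ 0.5925 -0.3406] [ 0.5983 -0.1312] 1.5952426
top 311 [ 0.5949 -0.3401] [ 0.5993 -0.257 ] 3.0281346
```

Emit:
servo_tool:
  steps:
    - [[-0.005,0,0,1.5,0],[-0.005,0,0,1.5,0],[-0.004,0,0,1.5,0],[-0.003,0,0,1,0],[-0.002,0,0,1,0]]

```text
t: 6.28
position: [0.5993, -0.1486, 0.0558]
eef_rot: [-0.232, -3.125, -0.002]
wrist_force: [-7.2, 1.2, 2.5]
gripper_width: -0.001
grasp_force: 0.0
```

Emit:
servo_tool:
  steps:
    - [[-0.0015,0,0,0,0],[-0.0015,0,0,0,0],[-0.001,0,0,0,0],[-0.001,0,0,0,0],[-0.001,0,0,0,0]]

```text
t: 6.9
position: [0.6092, -0.1507, 0.0568]
eef_rot: [-0.232, -3.133, 0.0]
wrist_force: [-1.5, 0.6, 1.4]
gripper_width: 0.004
grasp_force: 0.0
```

Emit:
servo_tool:
  steps:
    - [[-0.001,0,0,0,0],[-0.001,0,0,0,0],[-0.001,0,0,0,0],[-0.001,0,0,0,0],[0,0,0,0,0]]

```text
t: 7.52
position: [0.61, -0.1506, 0.0562]
eef_rot: [-0.232, -3.127, -0.001]
wrist_force: [-8.5, 1.2, 3.3]
gripper_width: -0.001
grasp_force: 0.0
```

Emit:
servo_tool:
  steps:
    - [[0.01,0,0,0,0],[0.03,0,0,0,0],[0.05,0,0,0,0],[0,0.02,-0.06,0,0.03],[0,0.05,-0.06,0,0.085]]

```text
t: 8.15
position: [0.5325, -0.0791, 0.1652]
eef_rot: [0.236, 3.132, -0.0]
wrist_force: [2.1, -0.6, 0.3]
gripper_width: 0.421
grasp_force: 0.0
```

Emit:
servo_tool:
  steps:
    - [[0,0.05,-0.02,-5,0.085],[0,0.04,0,-5,0.085],[0,0.02,0,-6,0.085],[0,0,0,-6,0.085],[0,0,0,0,0.085]]

```text
t: 8.78
position: [0.5429, 0.0311, 0.1844]
eef_rot: [-0.37, 3.118, -0.0]
wrist_force: [0.4, 0.4, 0.0]
gripper_width: 0.996
grasp_force: 0.0
```

```bash
cat > meas.py <<'E'
from h import *
from scipy.spatial import cKDTree
from scipy.optimize import minimize
np.set_printoptions(precision=4,suppress=True)
def box(x0,x1,y0,y1,d=.001):
    a,b=np.meshgrid(np.arange(x0+d/2,x1,d),np.arange(y0+d/2,y1,d)); return np.c_[a.ravel(),b.ravel()]
def door(p):
    r=ctrl.trace(p,'case_door'); W,ok=cloud(p)
    for k in r[:1]:
        X=W[k['mask']&ok]; T=X[(X[:,2]>.02)&(X[:,2]<.1)&(X[:,0]>.58)]
        l=cv2.fitLine(T[:,:2].astype(np.float32),cv2.DIST_HUBER,0,.001,.001).ravel(); s=(T[:,:2]-l[2:])@l[:2]
        print("door",k["confidence"],len(T),l[2:]+l[:2]*s.min(),l[2:]+l[:2]*s.max(),"yaw",-np.degrees(np.arctan(l[0]/l[1])),"z",np.percentile(X[:,2],[1,99]))
    r=ctrl.trace(p,'case')
    return l
def pull(p,L=.058,zo=0):
    W,ok=cloud(p); r=ctrl.trace(p,'pull')
    X=W[r[0]['mask']&ok]; T=X[(X[:,2]>zo+.046)&(X[:,2]<zo+.062)][:,:2]; kt=cKDTree(T)
    M=np.r_[box(-.006,0,-.048,.048),box(-L,-.006,-.006,.006),box(-L-.012,-L,-.015,.015)]; km=cKDTree(M); c=T.mean(0)
    def f(v):
        c,s=np.cos(v[2]),np.sin(v[2]);R=np.array([[c,-s],[s,c]])
        return 1e3*(np.minimum(km.query((T-v[:2])@R)[0],.01).mean()+np.minimum(kt.query(M@R.T+v[:2])[0],.01).mean())
    o=minimize(f,[c[0]+.02,c[1],0],method="Nelder-Mead",options=dict(initial_simplex=np.array([c[0]+.02,c[1],0])+np.r_[np.zeros((1,3)),np.diag([.02,.02,.3])]))
    c,s=np.cos(o.x[2]),np.sin(o.x[2]); print("pull",len(T),"back",o.x[:2],"yaw",np.degrees(o.x[2]),"res",o.fun,"grip",o.x[:2]-.032*np.array([c,s]),"topz",np.percentile(X[:,2],[90,99])); return o.x
E
python3 - <<'E'
from meas import *
for n in("scene","top"):
    p=ctrl.read_camera(n); save(p,n+"2.png"); print(n); door(p); pull(p)
s=cv2.imread("pics/scene2.png")[200:320,240:480]; t=cv2.imread("pics/top2.png")[120:290,230:470]
cv2.imwrite("pics/c2.png",np.vstack([cv2.resize(s,None,fx=2,fy=2),cv2.resize(t,None,fx=2,fy=2)]))
go(.514,.0255,.10,13.5)
E
```

```text
scene
door 0.83 1615 [ 0.592  -0.3411] [ 0.6241 -0.1311] yaw -8.675041 z [0.0018 0.1101]
pull 248 back [0.5425 0.0343] yaw 13.950484322937719 res 1.9403544171138731 grip [0.5115 0.0266] topz [0.054  0.0578]
top
door 0.79 852 [ 0.5944 -0.3416] [ 0.6267 -0.1339] yaw -8.852312 z [0.0111 0.1113]
pull 241 back [0.5474 0.0313] yaw 11.137991227621077 res 2.938814443784006 grip [0.516  0.0251] topz [0.0559 0.058 ]
t 9.18 pos [0.5422 0.0303 0.184 ] toolx yaw -166.51 q [-0.0219  0.304   1.6408  0.      1.1967 -1.8282] F [-0.0923 -0.3637  0.9647] w 0.9970816367189789 g 0.0
delta mm tool [28.6  1.9 84. ] turn about tool z deg -0.01 tilt z [ 0.0001  0.     -1.    ]
```

View pics/c2.png

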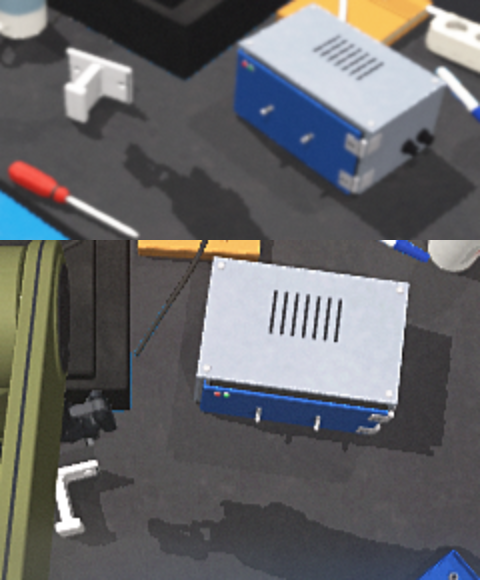

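The door now sits flush and parallel to the case front (yaw -8.7°), and both studs are free at crop (258,413) and (317,422). Now I grasp the handle.

Emit:
servo_tool:
  steps:
    - [[0.0285,0.0025,0,0,0.085],[0,0,0.05,0,0.085],[0,0,0.05,0,0.085],[0,0,0.03,0,0.085],[0,0,0.02,0,0.085]]

```text
t: 9.8
position: [0.5131, 0.0262, 0.0324]
eef_rot: [0.369, -3.118, -0.001]
wrist_force: [-0.2, -0.2, -0.5]
gripper_width: 1.0
grasp_force: 0.0
```

```bash
python3 - <<'E'
from meas import *
go(.514,.0264,.019,13.7)
E
```

```text
t 9.8 pos [0.5131 0.0262 0.0324] toolx yaw -166.5 q [-0.0312  0.4618  1.8745  0.      0.8074 -1.8377] F [-0.1967 -0.2034 -0.4583] w 0.999671830711451 g 0.0
delta mm tool [-1.  -0.  13.4] turn about tool z deg -0.2 tilt z [-0.0021  0.0001 -1.    ]
```

Emit:
servo_tool:
  steps:
    - [[0,0,0.0135,0,0.085],[0,0,0,0,0.05],[0,0,0,0,0.01],[0,0,0,0,0.0],[0,0,0,0,0.0]]
  squeeze: 80

```text
t: 10.42
position: [0.5144, 0.0265, 0.0213]
eef_rot: [-0.37, 3.118, -0.0]
wrist_force: [1.1, -2.0, 3.1]
gripper_width: 0.143
grasp_force: 3.2
```

Emit:
servo_tool:
  steps:
    - [[0,0,0,0,0],[0,0,0,0,0],[0,0,0,0,0],[0,0,0,0,0.0],[0,0,0,0,0.0]]

```text
t: 11.05
position: [0.5145, 0.0264, 0.0215]
eef_rot: [-0.37, 3.118, -0.0]
wrist_force: [-0.7, 0.5, 5.1]
gripper_width: 0.126
grasp_force: 78.7
```

```bash
python3 - <<'E'
from meas import *
go(.514,.0264,.019,13.7)
E
```

```text
t 11.05 pos [0.5145 0.0264 0.0215] toolx yaw -166.46 q [-0.0307  0.479   1.884   0.0001  0.7769 -1.838 ] F [-0.6801  0.5224  5.1037] w 0.12564925966509513 g 78.68326663970947
delta mm tool [0.5 0.1 2.5] turn about tool z deg -0.16 tilt z [ 0.0017 -0.     -1.    ]
```

Emit:
servo_tool:
  steps:
    - [[0,0,-0.02,0,0],[0,0,-0.03,0,0],[0,0,-0.04,0,0],[0,0,-0.03,0,0.0],[0,0,0,0,0.0]]

```text
t: 11.68
position: [0.5156, 0.0264, 0.1426]
eef_rot: [-0.37, 3.114, -0.001]
wrist_force: [0.3, 0.5, -3.1]
gripper_width: 0.131
grasp_force: 78.0
```

```bash
python3 - <<'E'
from meas import *
go(.514,.0264,.14,13.7)
yaw=np.radians(-8.7); ex=np.array([np.cos(yaw),np.sin(yaw)]); ey=np.array([-np.sin(yaw),np.cos(yaw)])
for n in("scene","top"):
    p=ctrl.read_camera(n); save(p,n+"3.png"); print(n); l=door(p); W,ok=cloud(p)
    c=l[2:]
    a=(W[...,:2]-c)@ex; b=(W[...,:2]-c)@ey
    m=ok&(a>-.03)&(a<-.004)&(abs(b)<.13)&(W[...,2]>.03)&(W[...,2]<.085)
    k,lab,stt,_=cv2.connectedComponentsWithStats(m.astype(np.uint8))
    for i in range(1,k):
        if stt[i,4]<4: continue
        X=W[lab==i]; print(" n",len(X),"pix",stt[i,:4],"mean",X.mean(0),"min/max z",X[:,2].min(),X[:,2].max(),"a",a[lab==i].min(),"b",np.median(b[lab==i]), "from hinge axis pos",np.median(X[:,:2]@ey))
    try: pull(p,zo=.118)
    except Exception as e: print(e)
E
```

```text
t 11.68 pos [0.5156 0.0264 0.1426] toolx yaw -166.45 q [-0.0307  0.3108  1.7547 -0.      1.0706 -1.838 ] F [ 0.3333  0.4817 -3.1068] w 0.13098525424627555 g 77.98166871070862
delta mm tool [1.5 0.4 2.6] turn about tool z deg -0.15 tilt z [ 0.0054 -0.0002 -1.    ]
scene
door 0.95 1602 [ 0.5922 -0.3403] [ 0.6243 -0.1303] yaw -8.695621 z [0.0077 0.1099]
 n 11 pix [371 254   5   3] mean [ 0.6028 -0.197   0.0602] min/max z 0.05712529888932595 0.06280780392598236 a -0.01578017786899069 b 0.044099285960327674 from hinge axis pos -0.10346371075704348
 n 13 pix [391 267   5   4] mean [ 0.5942 -0.2639  0.0601] min/max z 0.05833466192220977 0.06197908745110663 a -0.015347465113169367 b -0.022968781582874544 from hinge axis pos -0.1705317783002457
pull 141 back [0.5434 0.0323] yaw 13.34323069817727 res 5.682574848312156 grip [0.5123 0.0249] topz [0.1733 0.178 ]
top
door 0.6 872 [ 0.5944 -0.3413] [ 0.6271 -0.1327] yaw -8.900088 z [0.0097 0.1115]
 n 13 pix [357 205   4   6] mean [ 0.6063 -0.1973  0.0597] min/max z 0.05651036555446601 0.06132229732980669 a -0.016274069693710085 b 0.05089288359636115 from hinge axis pos -0.10264419873565213
 n 16 pix [387 209   3   6] mean [ 0.5966 -0.264   0.0606] min/max z 0.05505204597266405 0.06484185141249559 a -0.014824899994749119 b -0.016963861634886713 from hinge axis pos -0.17050094396690002
list index out of range
```

Emit:
servo_tool:
  steps:
    - [[0.01,-0.04,0,5,0],[0,-0.05,0,6,0],[0,-0.05,0,6,0],[0,-0.05,0,5.2,0.0],[0,-0.03,0,0,0.0]]

```text
t: 12.7
position: [0.5156, -0.1963, 0.1399]
eef_rot: [-0.241, -3.132, 0.001]
wrist_force: [0.1, 0.9, -1.9]
gripper_width: 0.126
grasp_force: 78.4
```

```bash
python3 - <<'E'
from meas import *
go(.5477,-.2219,.14,-8.75)
E
```

```text
t 12.7 pos [ 0.5156 -0.1963  0.1399] toolx yaw 171.22 q [-0.44    0.3607  1.6799 -0.0005  1.1012 -1.8573] F [ 0.0718  0.8997 -1.9367] w 0.1257226368082938 g 78.35351943969727
delta mm tool [-35.6 -20.4  -0.1] turn about tool z deg -0.03 tilt z [-0.0004 -0.0003 -1.    ]
```

Emit:
servo_tool:
  steps:
    - [[-0.01,-0.02,0,0,0],[0,0,0.04,0,0],[0,0,0.035,0,0],[-0.01,0,0.0135,0,0.0],[0,0,0,0,0.0]]

```text
t: 13.32
position: [0.534, -0.2166, 0.0514]
eef_rot: [0.236, 3.133, 0.0]
wrist_force: [0.9, -0.0, -2.7]
gripper_width: 0.127
grasp_force: 78.3
```

```bash
python3 - <<'E'
from meas import *
go(.5477,-.2219,.0515,-8.75)
yaw=np.radians(-8.75); ex=np.array([np.cos(yaw),np.sin(yaw)]); ey=np.array([-np.sin(yaw),np.cos(yaw)])
o=[]
for n in("scene","top"):
    p=ctrl.read_camera(n); save(p,n+"4.png"); W,ok=cloud(p)
    a=W[...,:2]@ex; b=W[...,:2]@ey; z=W[...,2]
    m=ok&(a<.612)&(a>.5)&(z>.02)&(abs(b+.137)<.06)
    f=m&(a>.585)&(z<.1)
    if f.sum(): print(n,f.sum(),"flange b",np.percentile(b[f],[1,99]),"mid",np.mean(np.percentile(b[f],[1,99])),"z",np.percentile(z[f],[1,99]),"a",np.percentile(a[f],[1,50,99]))
    g=ok&(a>.6135)&(a<.6365)&(z>.045)&(z<.072)&(abs(b+.137)<.05)
    k,lab,stt,_=cv2.connectedComponentsWithStats(g.astype(np.uint8))
    for i in range(1,k):
        if stt[i,4]>4: print("  stud",stt[i],np.median(b[lab==i]),np.median(z[lab==i]),a[lab==i].min())
s=cv2.imread("pics/scene4.png")[210:310,320:470]; t=cv2.imread("pics/top4.png")[150:270,310:460]
cv2.imwrite("pics/c4.png",np.hstack([cv2.resize(s,(400,267),interpolation=2),cv2.resize(t,(400,267),interpolation=2)]))
E
```

```text
t 13.32 pos [ 0.534  -0.2166  0.0514] toolx yaw 171.4 q [-0.4587  0.4964  1.7208  0.0002  0.9243 -1.8795] F [ 0.8872 -0.0091 -2.7431] w 0.12701795186125517 g 78.33781242370605
delta mm tool [-14.3  -3.2  -0.1] turn about tool z deg 0.15 tilt z [ 0.0001  0.0001 -1.    ]
scene 199 flange b [-0.1816 -0.1391] mid -0.1603153081895049 z [0.0297 0.0882] a [0.585  0.5867 0.5921]
  stud [386 262  11  10  36] -0.16141172059903136 0.0589650006034009 0.6208509391656075
top 3 flange b [-0.1051 -0.1029] mid -0.10398513985269583 z [0.0878 0.0889] a [0.5915 0.5938 0.5943]
```

View pics/c4.png

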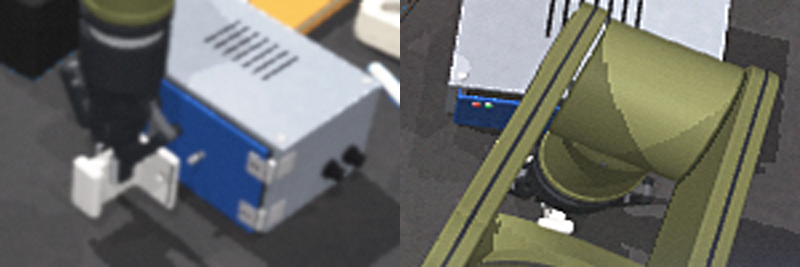

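The flange is level and parallel to the door in front of the studs. The near stud shows at crop (196,157), beside the flange's right edge. A 3 mm lateral correction, then advance.

Emit:
servo_tool:
  steps:
    - [[-0.01,-0.003,0,0.1,0],[-0.008,0,0,0,0],[-0.004,0,0,0,0],[-0.004,0,0,0,0],[0,0,0,0,0]]

```text
t: 14.05
position: [0.5579, -0.2235, 0.0521]
eef_rot: [0.24, 3.132, -0.0]
wrist_force: [0.7, -0.3, -2.5]
gripper_width: 0.125
grasp_force: 78.3
```

```bash
python3 - <<'E'
from meas import *
go(.5477,-.2219,.0515,-8.75); s,R=st(); ey=np.array([.1521,.9884]); print("b",s["position"][:2]@ey, "a",s["position"][:2]@[.9884,-.1521],s["moment"])
E
```

```text
t 14.05 pos [ 0.5579 -0.2235  0.0521] toolx yaw 171.25 q [-0.4513  0.5216  1.6639  0.      0.956  -1.8695] F [ 0.6673 -0.3054 -2.5   ] w 0.12537344301255493 g 78.33697557449341
delta mm tool [10.3  0.   0.6] turn about tool z deg 0.0 tilt z [ 0.0001 -0.     -1.    ]
b -0.1360536737696223 a 0.58544414258544 [-0.0019  0.03    0.0288]
```

Emit:
servo_tool:
  steps:
    - [[-0.002,0,0,0,0],[-0.002,0,0,0,0],[-0.002,0,0,0,0],[-0.002,0,0,0,0],[0,0,0,0,0]]

```text
t: 14.68
position: [0.5658, -0.2248, 0.0521]
eef_rot: [0.24, 3.132, -0.0]
wrist_force: [-0.5, -0.2, -2.6]
gripper_width: 0.128
grasp_force: 78.3
```

Emit:
servo_tool:
  steps:
    - [[-0.0015,0,0,0,0],[-0.0015,0,0,0,0],[-0.0015,0,0,0,0],[-0.0015,0,0,0,0],[0,0,0,0,0]]

```text
t: 15.3
position: [0.5717, -0.2257, 0.052]
eef_rot: [0.24, 3.132, -0.0]
wrist_force: [-0.1, 1.0, -2.4]
gripper_width: 0.124
grasp_force: 78.3
```

```bash
python3 - <<'E'
from meas import *
go(.5477,-.2219,.0515,-8.75); s,R=st(); print("a",s["position"][:2]@[.9884,-.1521],s["moment"])
p=ctrl.read_camera("scene"); save(p,"scene5.png")
s=cv2.imread("pics/scene5.png")[210:310,320:470]
cv2.imwrite("pics/c5.png",cv2.resize(s,(750,500),interpolation=2))
E
```

```text
t 15.3 pos [ 0.5717 -0.2257  0.052 ] toolx yaw 171.25 q [-0.4447  0.5361  1.6325 -0.      0.9728 -1.8627] F [-0.1293  0.986  -2.3681] w 0.12371329562509971 g 78.33619594573975
delta mm tool [24.3  0.1  0.5] turn about tool z deg -0.0 tilt z [ 0.0001 -0.0001 -1.    ]
a 0.5993872752896605 [ 0.0132  0.0094 -0.0057]
```

View pics/c5.png

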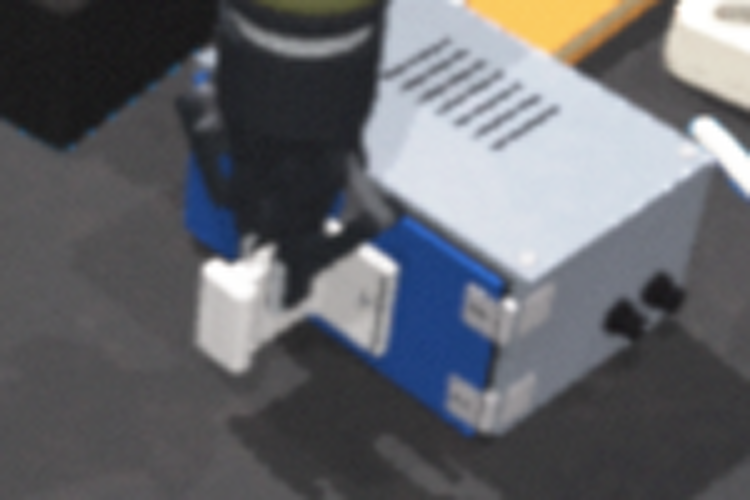

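The flange is on the studs: a stud end shows in the right hole at crop (367,298), with no contact force. About 7 mm remain.

Emit:
servo_tool:
  steps:
    - [[-0.001,0,0,0,0],[-0.001,0,0,0,0],[-0.001,0,0,0,0],[-0.001,0,0,0,0],[-0.001,0,0,0,0]]

```text
t: 15.98
position: [0.5765, -0.2264, 0.0521]
eef_rot: [0.24, 3.132, -0.0]
wrist_force: [0.2, 0.3, -2.6]
gripper_width: 0.129
grasp_force: 78.3
```

Emit:
servo_tool:
  steps:
    - [[-0.0005,0,0,0,0],[-0.0005,0,0,0,0],[-0.0005,0,0,0,0],[0,0,0,0,0],[0,0,0,0,0]]

```text
t: 16.6
position: [0.5779, -0.2266, 0.0521]
eef_rot: [-0.24, -3.132, -0.0]
wrist_force: [0.2, 0.8, -1.4]
gripper_width: 0.123
grasp_force: 78.3
```

Emit:
servo_tool:
  steps:
    - [[-0.0005,0,0,0,0],[-0.0005,0,0,0,0],[-0.0005,0,0,0,0],[0,0,0,0,0],[0,0,0,0,0]]

```text
t: 17.23
position: [0.578, -0.2265, 0.0518]
eef_rot: [-0.24, -3.13, -0.001]
wrist_force: [-4.7, 0.3, 0.9]
gripper_width: 0.131
grasp_force: 78.7
```

Emit:
servo_tool:
  steps:
    - [[-0.0005,0,0,0,0],[-0.0005,0,0,0,0],[0,0,0,0,0],[0,0,0,0,0],[0,0,0,0,0]]

```text
t: 17.85
position: [0.5781, -0.2265, 0.0517]
eef_rot: [-0.24, -3.128, -0.001]
wrist_force: [-6.5, -0.3, 0.4]
gripper_width: 0.125
grasp_force: 78.9
```

Emit:
servo_tool:
  steps:
    - [[-0.0005,0,0,0,0],[-0.0005,0,0,0,0],[-0.0005,0,0,0,0],[-0.0005,0,0,0,0],[0,0,0,0,0]]

```text
t: 18.48
position: [0.5781, -0.2263, 0.0515]
eef_rot: [-0.239, -3.125, -0.002]
wrist_force: [-10.1, 0.6, 3.3]
gripper_width: 0.131
grasp_force: 79.3
```

```bash
python3 - <<'E'
from meas import *
go(.5477,-.2219,.0515,-8.75); s,R=st(); print("a",s["position"][:2]@[.9884,-.1521],s["moment"],"Fn",s["wrist_force"][:2]@[.9884,-.1521])
p=ctrl.read_camera("scene"); save(p,"scene6.png"); W,ok=cloud(p); yaw=np.radians(-8.75)
a=W[...,:2]@[np.cos(yaw),np.sin(yaw)];b=W[...,:2]@[-np.sin(yaw),np.cos(yaw)];z=W[...,2]
for z0,z1 in((.032,.045),(.045,.054),(.066,.075),(.075,.084)):
    m=ok&(b>-.182)&(b<-.155)&(z>z0)&(z<z1)&(a>.60)&(a<.633); d=ok&(b>-.23)&(b<-.2)&(z>z0)&(z<z1)&(a>.62)&(a<.65)
    print(z0,m.sum(),"flange front a",np.median(a[m]),"door face a",np.median(a[d]))
s=cv2.imread("pics/scene6.png")[210:310,320:470]
cv2.imwrite("pics/c6.png",cv2.resize(s,(750,500),interpolation=2))
E
```

```text
t 18.48 pos [ 0.5781 -0.2263  0.0515] toolx yaw 171.25 q [-0.4404  0.5467  1.6115 -0.0017  0.9913 -1.8575] F [-10.1265   0.636    3.3146] w 0.13062756754632537 g 79.27691459655762
delta mm tool [30.7 -0.2  0.2] turn about tool z deg -0.0 tilt z [-0.0077  0.0021 -1.    ]
a 0.6058183230847204 [ 0.0012  1.4144 -0.169 ] Fn -10.105734092368222
0.032 32 flange front a 0.6306965906349673 door face a 0.6369226562936179
0.045 17 flange front a 0.6310591313549431 door face a 0.6368768469652974
0.066 24 flange front a 0.6309329449721612 door face a 0.6369384097551846
0.075 22 flange front a 0.630786759872086 door face a 0.6367354346042637
```

View pics/c6.png

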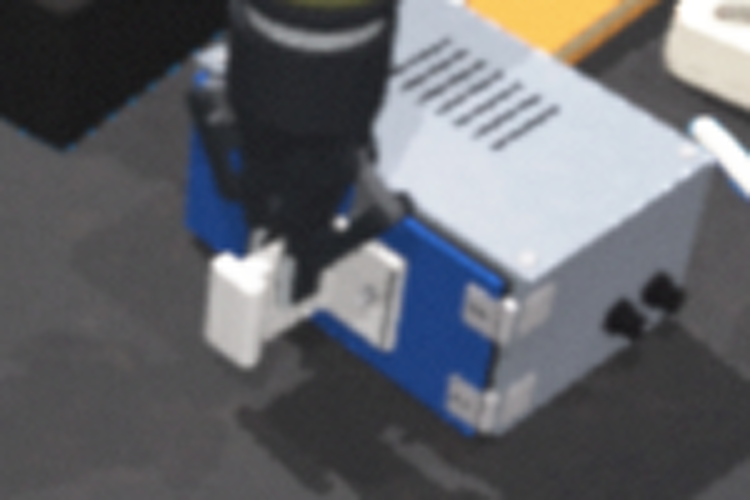

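The flange front measures 6 mm in front of the door at all heights, so it is flush. The stud shows through the hole at crop (370,297). I raise the push to about 13 N.

Emit:
servo_tool:
  steps:
    - [[-0.0005,0,0,0,0],[-0.0005,0,0,0,0],[-0.0005,0,0,0,0],[0,0,0,0,0],[0,0,0,0,0]]

```text
t: 19.15
position: [0.5783, -0.2262, 0.0513]
eef_rot: [-0.239, -3.122, -0.003]
wrist_force: [-13.5, 0.7, 4.3]
gripper_width: 0.125
grasp_force: 79.4
```

Emit:
servo_tool:
  steps:
    - [[0,0,0,0,0],[0,0,0,0,0],[0,0,0,0,0],[0,0,0,0,0],[0,0,0,0,0]]

```text
t: 19.77
position: [0.5783, -0.2263, 0.0513]
eef_rot: [-0.239, -3.122, -0.003]
wrist_force: [-12.4, 0.7, 4.4]
gripper_width: 0.128
grasp_force: 79.4
```

Steady at about 13 N, so I hold it.

Emit:
servo_tool:
  steps:
    - [[0,0,0,0,0],[0,0,0,0,0],[0,0,0,0,0],[0,0,0,0,0],[0,0,0,0,0]]

```text
t: 20.4
position: [0.5783, -0.2262, 0.0512]
eef_rot: [-0.239, -3.122, -0.003]
wrist_force: [-13.5, 2.0, 3.4]
gripper_width: 0.131
grasp_force: 79.4
```

Emit:
servo_tool:
  steps:
    - [[0,0,0,0,0],[0,0,0,0,0],[0,0,0,0,0],[0,0,0,0,0],[0,0,0,0,0]]

```text
t: 21.02
position: [0.5783, -0.2262, 0.0513]
eef_rot: [-0.239, -3.122, -0.003]
wrist_force: [-13.0, 0.8, 3.9]
gripper_width: 0.131
grasp_force: 79.4
```

Emit:
servo_tool:
  steps:
    - [[0,0,0,0,0],[0,0,0,0,0],[0,0,0,0,0],[0,0,0,0,0],[0,0,0,0,0]]

```text
t: 21.65
position: [0.5783, -0.2262, 0.0513]
eef_rot: [-0.239, -3.122, -0.003]
wrist_force: [-13.6, 1.5, 3.7]
gripper_width: 0.128
grasp_force: 79.4
```

Emit:
servo_tool:
  steps:
    - [[0,0,0,0,0],[0,0,0,0,0],[0,0,0,0,0],[0,0,0,0,0],[0,0,0,0,0]]

```text
t: 22.28
position: [0.5783, -0.2262, 0.0513]
eef_rot: [-0.239, -3.122, -0.003]
wrist_force: [-12.5, 1.2, 4.2]
gripper_width: 0.13
grasp_force: 79.4
```

Emit:
servo_tool:
  steps:
    - [[0,0,0,0,0],[0,0,0,0,0],[0,0,0,0,0],[0,0,0,0,0],[0,0,0,0,0]]

```text
t: 22.9
position: [0.5783, -0.2262, 0.0513]
eef_rot: [-0.239, -3.122, -0.003]
wrist_force: [-12.0, 0.6, 4.2]
gripper_width: 0.126
grasp_force: 79.4
```

Emit:
servo_tool:
  steps:
    - [[0,0,0,0,0],[0,0,0,0,0],[0,0,0,0,0],[0,0,0,0,0],[0,0,0,0,0]]

```text
t: 23.52
position: [0.5783, -0.2262, 0.0513]
eef_rot: [-0.239, -3.122, -0.003]
wrist_force: [-11.9, 0.1, 3.6]
gripper_width: 0.13
grasp_force: 79.4
```

```bash
python3 -c "
from station import ctrl
print(ctrl.finish_job())"
```

```text
the job is handed in; nothing more can be done
None
```

The door is shut on its catch, and the handle is on both studs with its flange flat against the door; I held it there for over 4 s at about 13 N (readings 12 to 14 N) and handed the job in still gripping and pressing.

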